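# Knock the chocolate bars out of their mould

### The arm

A 6-joint arm with a two-finger parallel gripper is mounted at the origin on a cart in front of the work surface, level with it; the furniture and walls round the work are solid. World frame = base frame: x ahead of the robot, y to its left, z up, the work surface at z = 0. Lengths are in m, angles in rad, forces in N, time in s.
With the tool pointing down it reaches from about 0.325 to 0.775 m from the base axis. Payload 9.3 kg.
Tool frame: the origin (TCP) lies on the centre line of the jaws, within the pads' length; the fingertips stand 14 mm ahead of it and the grasp point (between the pads) lies 5 mm behind it; z points along the fingers, y is the line along which they close (so a half turn about z gives the same grasp; the last joint's range is limited). The gripper opens to 85 mm and grips with 20 to 120 N. Pads are 22 mm wide; open, the fingers measure 114 mm over their backs; the gripper's body (76 mm by 85 mm) begins 54 mm behind the grasp point. The pads swing forward as they close: fully open they stand 13 mm farther back than shut.
Start: joints at [-1.408, 0.259, 0.021, 1.334, 0, 1.418], TCP at [0.171, -0.523, 0.245] pointing down, gripper open.
Joint ranges: [-3.04, 3.04], [-0.91, 1.82], [-1.04, 1.36], [-1.92, 1.95], [-1.52, 1.45], [-3.14, 3.14]. Speed limits (rad/s): [2.22, 2.22, 2.79, 3.14, 3.14, 3.14].

### API

Orientations are given as [roll, pitch, yaw] about the fixed x, y, z axes, in that order (R = Rz(yaw) Ry(pitch) Rx(roll)).
In Python, from workcell import state, capture, camera_model, hand_in gives the robot as it stands.
- The arm moves only by the tool jog_arm, never from a script. Its argument "commands" is text: rows parted by semicolons, each of 5 numbers parted by spaces: the shift along the tool's x, y, z normalised to -1 to 1, where 1 is 300 mm, then the turn about the tool's z normalised to -1 to 1, where 1 is 30 degrees, then the opening, from 0 (shut) to 1 (fully open). A call has 1 to 5 rows; each row shifts and turns the commanded pose from where the row before left it, along the tool's axes as they then stand; what a row does not reach is not made up. A row lasts 1/10 s, in which the tool goes at most 50 mm and 8.59 degrees, less where a joint would pass 70% of its speed; a pose out of reach is approached as far as the arm can. A call with a number of a shift or a turn outside -1 to 1 is refused whole. A call with a gripper value outside its range is refused whole. The fingers move at their own pace and stop on an object; "squeeze" is the grip in N (left out, the last holds). Time passes only in rows, so rows that do not move let the fingers close. It gives the time, the measured TCP pose, the force, the opening and the grip force at its end, in the units of the state.
- state(): the state, without advancing time (a new reading comes with each control period).
- capture(name): name is "side" or "top" or "wrist"; returns (picture, depth): 480x640x3 uint8, red, green, blue; 480x640 float32, m along the optical axis (not along the pixel's ray), 0 where there is no reading.
- camera_model(name): a dict with "K" (3x3 intrinsics, pixels), "R" (3x3) and "t" (3): a world point X has camera coordinates R X + t; the wrist camera has in their place "mount" (4x4, takes a point from camera to tool coordinates, whose origin is the TCP and whose axes are the flange's). Camera axes: x right, y down, z forward; pixel columns grow to the right and rows downward; lengths in m; the calibration is good to about 2 mm. A picture is of the moment at which its call begins: read the wrist's pose just before it. camera_model takes no time and is no camera call.
- hand_in(): hands the job in; it is judged then, once.
The state is a dict: "time_s": time; "q": joint angles; "joint_velocities": joint speeds; "joint_torque": joint torques, N m; "tool_pos": TCP position; "ee_rot": TCP orientation; "ft_force": force on the tool from outside, world axes, zero at the start; "wrist_torque": the same for the moment, N m; "width": finger opening in m; "gripper_force": force on a finger pad.
Only numpy, scipy, OpenCV 4.12 (cv2) and the standard library are available. Lean on these libraries where they do the work, as an engineer would, in place of code of your own. Each camera call takes 0.05 s, during which the arm holds its last target. There are 200 camera calls.

### The job

Two chocolate bars are stuck in the hinged blue mould on the wooden board. Swing the mould over by its black handle until it lies upside down on its stops, and rap it there (lift the handle a few centimetres and let it fall, again if need be) until both bars have dropped out on the board; then swing the empty mould back to where it was and leave both bars lying on the board. Let the mould down under control when swinging it, never let it crash over from high up, and leave the green and white mug and the spice jar alone.

Things in the scene. Friction and masses are not known exactly. Their poses are not given: they have to be found in the camera images.
- board: wooden chopping board, fixed, 250 x 360 x 21 mm; origin at the centre of its underside, on the worktop; x across it (250), y along it (360), z up. The mould lies over its +y half at the start and over its -y half when turned over. Steel hinge cheeks stand at x = +-78 mm, y = 0, and four thin steel stops, 36 mm high, at x = +-67 mm, y = +-120 mm
- hinge (a point): point on the hinge axis of the mould, half-way between the cheeks, 66 mm above the worktop and 45 mm above the board's top; the axis runs along the board's x
- mould (a joint): angle of the mould about the hinge, rad: 0 = face up over the board's +y half (start), 1.57 = standing upright, 3.14 = upside down over the -y half, on the stops. The hinge has next to no friction: let go, the mould (0.3 kg) falls to either side. Dropped on the turned-over rest with its handle 30 to 50 mm up, it lands with a good knock; 15 mm is too little, over 80 mm too hard
- handle (a point): centre of the mould's black handle: a roller 30 mm long (along the hinge axis), 24 mm in diameter, on a stem 14 mm wide and 10 mm thick; 185 mm from the hinge axis and level with it at both rests (66 mm above the worktop). Its flat ends are free: pinched along the hinge axis, it pivots in the fingers as the mould swings. Site axes are the mould's: x along the hinge, y away from it
- bar0_center (a point): centre of one dark brown chocolate bar, 44 x 80 x 24 mm (x, y, z; 39 x 74 mm below its rim), about 60 g, in the pocket at the board's -x side (32.5 mm off the middle), 85 mm from the hinge axis. Lying flat on the board the centre is 33 mm above the worktop; still held in the upside-down mould it is more than 65 mm above it
- bar1_center (a point): centre of the other, equal bar, in the pocket at the board's +x side
- mug: mug, green above and white below, 86 x 120 x 88 mm, loose, at the left; origin at the centre of its underside; leave alone
- spice: spice jar with a black cap, 41 x 41 x 105 mm, loose, at the back; origin at the centre of its underside; leave alone
- mouth (a point): middle of the mould's open face. The mould is blue, 128 x 100 x 27 mm, with two pockets side by side along the hinge axis. A springy orange lip, 10 mm thick, runs over each long edge of each pocket and holds its bar with about three times the bar's weight, so that it stays in when merely turned over; a good knock or two force it out past the lips. z points out of the mouth (up at the start)

How it is judged:
By the outcome, as a careful person would: the job done as asked, in the order asked, and still so for the second after the job is handed in, with the robot touching nothing.
It also fails if it takes over 58 s, if anything falls off the work surface, if the arm or the gripper's body presses on something with over 40 N, if the wrist force passes 120 N, or if a joint passes its speed limit or range.

## Working session

There is one attempt and no reset: what is moved stays moved. The work goes in short steps, Python scripts to look and compute and a tool call to move; the robot and the scene stay as the last step left them, time stands still between calls to the robot, and variables do not carry over. Pictures are saved under pics/ and viewed, at most 10 in all, crops included, and the job is handed in when it is done.

Besides the shell and the picture viewer there is one more tool, called after ">>>" by a JSON object that holds its "method" and its "body", one argument or row to a line. jog_arm: Moves the arm, as the interface text tells. Its arguments: {"type":"object","properties":{"commands":{"type":"string"},"squeeze":{"type":"number"}},"required":["commands"]}

```bash
ls; mkdir -p pics; python3 - <<'E'
from workcell import *
import cv2
s=state();print(s)
for n in("top","side"):
    p,d=capture(n);cv2.imwrite(f"pics/{n}0.png",p[:,:,::-1])
    import numpy as np;np.save(f"{n}d.npy",d);np.save(f"{n}p.npy",p)
    m=camera_model(n);print(n,m)
E
```

```text
pics
{'time_s': 0.0, 'q': array([-1.40760258e+00,  2.59210261e-01,  2.07887231e-02,  1.33369210e+00,
        8.72685377e-06,  1.41819958e+00]), 'joint_velocities': array([-1.50723323e-03,  6.13760113e-04,  1.27994475e-03,  1.70821356e-03,
       -1.00497270e-03,  4.01091673e-05]), 'joint_torque': array([-3.54953474e-03, -5.55644703e+01,  3.44526458e+01,  1.38274161e-02,
       -5.50069053e-04,  6.99866149e-06]), 'tool_pos': array([ 0.17077179, -0.52255918,  0.24466694]), 'ee_rot': array([-3.14029198e+00, -2.08862754e-04,  3.15790355e-01]), 'ft_force': array([-0.67478439, -0.44240284, -0.04503988]), 'wrist_torque': array([ 0.02121245,  0.00763566, -0.00523523]), 'gripper_force': 0.0, 'width': 0.0852276030401118}
top {'K': array([[596.89115212,   0.        , 326.0236529 ],
       [  0.        , 596.89115212, 249.93371205],
       [  0.        ,   0.        ,   1.        ]]), 'R': array([[ 0.0272472 , -0.99951597,  0.01501406],
       [-0.97979347, -0.02968074, -0.19779741],
       [ 0.1981473 , -0.00932125, -0.98012793]]), 't': array([0.11741757, 0.63463729, 1.24141416])}
side {'K': array([[511.06334243,   0.        , 314.39174513],
       [  0.        , 511.06334243, 240.04331647],
       [  0.        ,   0.        ,   1.        ]]), 'R': array([[ 0.98064918, -0.19573514,  0.00386566],
       [-0.16978938, -0.86015702, -0.48093812],
       [ 0.09746156,  0.47097522, -0.87674602]]), 't': array([-0.57911665,  0.26268119,  1.05777526])}
```

View pics/top0.png

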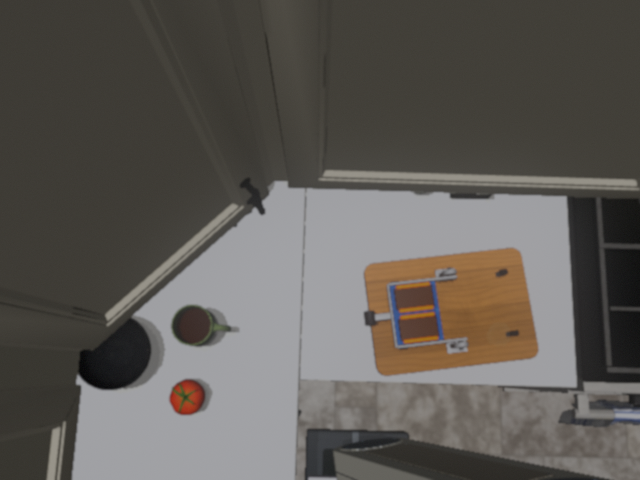

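View pics/side0.png

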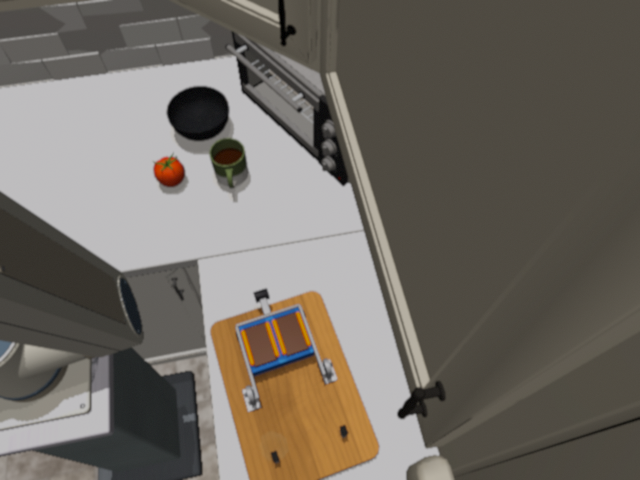

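The top view shows the board at about (450,312), the handle at (371,318), the cheeks at (446,274) and (456,346), and the stops at (502,272) and (512,333). The side view shows the handle at (262,296) and a wall cabinet to the right.

```bash
cat > h.py <<'E'
from workcell import *
import cv2, numpy as np
def cast(n,uv,z):
    m=camera_model(n);R,t=m["R"],m["t"];c=-R.T@t
    d=R.T@np.linalg.inv(m["K"])@np.array([uv[0],uv[1],1.]);return c+d*(z-c[2])/d[2]
def big(mask,roi=None,k=5):
    mask=mask.astype(np.uint8)
    if roi: z=np.zeros_like(mask);a,b,c,d=roi;z[b:d,a:c]=mask[b:d,a:c];mask=z
    mask=cv2.morphologyEx(mask,cv2.MORPH_CLOSE,np.ones((k,k)))
    cs,_=cv2.findContours(mask,cv2.RETR_EXTERNAL,cv2.CHAIN_APPROX_NONE);return max(cs,key=cv2.contourArea)
E
python3 - <<'E'
from h import *
np.set_printoptions(precision=4,suppress=True)
for n,hr,br in(("top",(355,300,378,335),(355,240,545,385)),("side",(245,283,275,303),(200,280,390,480))):
    p=np.load(n+"p.npy");h=cv2.cvtColor(p,cv2.COLOR_RGB2HSV)
    wood=(h[...,0]>8)&(h[...,0]<22)&(h[...,1]>110)&(h[...,2]>90)
    c=big(wood,br,25)
    P=np.array([cast(n,u,.021)[:2] for u in c[:,0]],np.float32)
    print(n,"board",cv2.minAreaRect(P))
    dark=(p.max(2)<70)
    c=big(dark,hr,3);M=cv2.moments(c);u=(M["m10"]/M["m00"],M["m01"]/M["m00"])
    print("handle px",u,cv2.contourArea(c),cast(n,u,.072), cv2.boundingRect(c))
    blue=(h[...,0]>105)&(h[...,0]<130)&(h[...,1]>150)
    c=big(blue,br,15);P=np.array([cast(n,u,.066)[:2] for u in c[:,0]],np.float32);print("mould",cv2.minAreaRect(P))
d=np.load("topd.npy")
m=camera_model("top")
def pt(u,v):
    z=d[v,u];return m["R"].T@(np.linalg.inv(m["K"])@np.array([u,v,1.])*z-m["t"])
for u in((371,318),(446,274),(456,346),(502,272),(512,333),(410,298),(480,310),(450,180),(450,150),(450,100)):print(u,pt(*u))
E
```

```text
top board ((0.5119317173957825, -0.14293216168880463), (0.24421609938144684, 0.3547995686531067), 8.267939567565918)
handle px (369.7265469061876, 318.27345309381235) 83.5 [0.484 0.039 0.072] (365, 312, 11, 13)
mould ((0.4363052248954773, -0.026299895718693733), (0.0, 0.0), 0.0)
side board ((0.5108341574668884, -0.15475915372371674), (0.2500583231449127, 0.37463220953941345), 8.191340446472168)
handle px (261.0405405405405, 294.61486486486484) 74.0 [0.485  0.0378 0.072 ] (255, 290, 13, 11)
mould ((0.5051578283309937, -0.10321274399757385), (0.12348823994398117, 0.018595082685351372), 8.517133712768555)
(371, 318) [0.4844 0.0366 0.0752]
(446, 274) [ 0.583  -0.1233  0.0776]
(456, 346) [ 0.431  -0.1441  0.0703]
(502, 272) [ 0.5943 -0.2502  0.0584]
(512, 333) [ 0.4624 -0.267   0.0601]
(410, 298) [ 0.5299 -0.0469  0.0704]
(480, 310) [ 0.5143 -0.2112  0.0168]
(450, 180) [ 0.6394 -0.0309  0.542 ]
(450, 150) [ 0.648  -0.0109  0.6338]
(450, 100) [0.6476 0.0197 0.7738]
```

>>> {"method": "jog_arm", "body": {
  "commands": "0.105 -0.097 0 0 1;0.105 -0.097 0 0 1;0.105 -0.097 0 0 1;0.105 -0.097 0 0 1;0.105 -0.097 0 0 1"
}}

```text
time_s: 0.6
tool_pos: [0.2757, -0.3339, 0.245]
ee_rot: [-3.141, -0.0, 0.315]
ft_force: [1.4, -0.9, -0.6]
width: 0.0853
gripper_force: 0.0
```

>>> {"method": "jog_arm", "body": {
  "commands": "0.105 -0.097 0 0 1;0.105 -0.097 0 0 1;0.105 -0.097 0 0 1;0.105 -0.097 0 0 1;0.105 -0.097 0 0 1"
}}

```text
time_s: 1.1
tool_pos: [0.3802, -0.1466, 0.2452]
ee_rot: [3.142, -0.0, 0.316]
ft_force: [0.3, -0.8, -0.5]
width: 0.0852
gripper_force: 0.0
```

>>> {"method": "jog_arm", "body": {
  "commands": "0.09 -0.097 0 0 1;0.09 -0.097 0 0 1;0.09 -0.097 0 0 1;0.09 -0.08 0 0 1;0.09 -0.08 0 0 1"
}}

```text
time_s: 1.6
tool_pos: [0.4665, 0.0239, 0.2452]
ee_rot: [-3.142, 0.0, 0.316]
ft_force: [-0.4, -0.6, -0.9]
width: 0.0853
gripper_force: 0.0
```

>>> {"method": "jog_arm", "body": {
  "commands": "0 0 0 -0.267 1;0 0 0 -0.267 1;0 0 0 -0.267 1;0 0 0 -0.267 1;0 0 0 -0.267 1"
}}

```text
time_s: 2.1
tool_pos: [0.466, 0.0223, 0.245]
ee_rot: [-3.141, 0.0, 1.021]
ft_force: [0.2, 0.8, 0.5]
width: 0.0852
gripper_force: 0.0
```

>>> {"method": "jog_arm", "body": {
  "commands": "0 0 0 -0.267 1;0 0 0 -0.267 1;0 0 0 -0.267 1;0 0 0 -0.267 1;0 0 0 -0.267 1"
}}

```text
time_s: 2.6
tool_pos: [0.466, 0.0222, 0.245]
ee_rot: [-3.141, -0.0, 1.72]
ft_force: [-0.8, 0.2, -0.1]
width: 0.0855
gripper_force: 0.0
```

```bash
cat >> h.py <<'E'
from scipy.spatial.transform import Rotation as Ro
def wcast(s,uv,z):
    m=camera_model("wrist");T=m["mount"];Rt=Ro.from_euler("xyz",s["ee_rot"]).as_matrix()
    c=Rt@T[:3,3]+s["tool_pos"];d=Rt@T[:3,:3]@np.linalg.inv(m["K"])@np.array([uv[0],uv[1],1.]);return c+d*(z-c[2])/d[2]
E
python3 - <<'E'
from h import *
s=state();print(s["tool_pos"],s["ee_rot"],s["q"]);p,d=capture("wrist");cv2.imwrite("pics/w1.png",p[:,:,::-1]);np.save("w1.npy",p);np.save("w1d.npy",d);print(camera_model("wrist"))
for uv in((320,240),(0,0),(639,0),(0,479),(639,479)):print(uv,wcast(s,uv,.078))
E
```

```text
[0.46598745 0.02219743 0.24498315] [-3.14091286e+00 -2.01770626e-04  1.71958623e+00] [-1.32577856e-01  1.16656758e-01 -1.60577559e-01  1.29427110e+00
  5.07728847e-06  1.28942850e+00]
{'K': array([[413.09934699,   0.        , 314.26728092],
       [  0.        , 413.09934699, 231.64075774],
       [  0.        ,   0.        ,   1.        ]]), 'mount': array([[-3.35792709e-05, -9.57236148e-01, -2.89307718e-01,
         7.43022696e-02],
       [ 9.99999864e-01,  1.18364409e-04, -5.07701481e-04,
        -2.36017447e-04],
       [ 5.20233947e-04, -2.89307696e-01,  9.57236014e-01,
        -1.28516443e-01],
       [ 0.00000000e+00,  0.00000000e+00,  0.00000000e+00,
         1.00000000e+00]])}
(320, 240) [0.47294175 0.00146259 0.078     ]
(0, 0) [0.24600361 0.13050441 0.078     ]
(639, 0) [0.64985246 0.19091703 0.078     ]
(0, 479) [ 0.21884481 -0.26871423  0.078     ]
(639, 479) [ 0.79519638 -0.18156229  0.078     ]
```

View pics/w1.png

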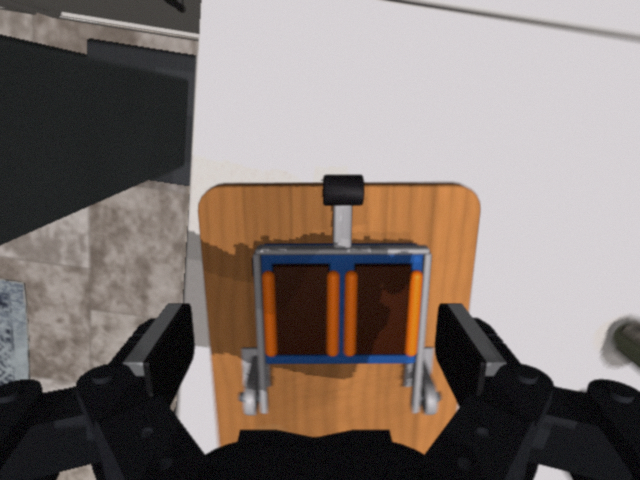

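The wrist view shows the handle roller at about (343,190). The mould is square to the image, so the yaw is right.

```bash
python3 - <<'E'
from h import *
s=state();p=np.load("w1.npy");d=np.load("w1d.npy")
c=big(p.max(2)<55,(318,168,370,212),3);x,y,w,h=cv2.boundingRect(c);print(x,y,w,h)
u=(x+w/2-.5,y+h/2-.5);print(u,wcast(s,u,.070),wcast(s,u,.066),d[190,343])
for e in ((x-.5,u[1]),(x+w-.5,u[1])):print(wcast(s,e,.070))
for u in((249,400),(430,402),(215,184),(465,184)):print(u,wcast(s,u,.066),wcast(s,u,.021))
g=wcast(s,u,.07)
Rt=Ro.from_euler("xyz",s["ee_rot"]).as_matrix()
P=wcast(s,(x+w/2-.5,y+h/2-.5),.07);print("shift tool",(Rt.T@(P-s["tool_pos"]))/.3)
E
```

```text
322 176 43 30
(343.0, 190.5) [0.48432116 0.03992896 0.07      ] [0.48471814 0.03919611 0.066     ] 0.29880503
[0.46850096 0.03741857 0.07      ]
[0.5001394  0.04243903 0.07      ]
(249, 400) [ 0.43561167 -0.1593966   0.066     ] [ 0.43289187 -0.19670148  0.021     ]
(430, 402) [ 0.59459008 -0.1361939   0.066     ] [ 0.61513381 -0.1701035   0.021     ]
(215, 184) [0.38882675 0.02899662 0.066     ] [0.37926085 0.01925958 0.021     ]
(465, 184) [0.57434345 0.05843127 0.066     ] [0.59192446 0.05300144 0.021     ]
shift tool [0.04866681 0.07003754 0.58326096]
```

>>> {"method": "jog_arm", "body": {
  "commands": "0.048 0.07 0 0 1;0 0 0.15 0 1;0 0 0.15 0 1;0 0 0.14 0 1;0 0 0.12 0 1"
}}

```text
time_s: 3.15
tool_pos: [0.484, 0.0396, 0.0752]
ee_rot: [-3.14, -0.0, 1.711]
ft_force: [0.5, 1.4, -0.0]
width: 0.0852
gripper_force: 0.0
```

>>> {"method": "jog_arm", "body": {
  "commands": "0 0 0.057 0 1;0 0 0 0 0.5;0 0 0 0 0.5;0 0 0 0 0.45;0 0 0 0 0.45",
  "squeeze": 20
}}

```text
time_s: 3.65
tool_pos: [0.4857, 0.0394, 0.0614]
ee_rot: [3.139, 0.0, 1.713]
ft_force: [0.1, -0.2, 0.0]
width: 0.0384
gripper_force: 0.0
```

```bash
python3 - <<'E'
from h import *
s=state();print(s["tool_pos"],s["ee_rot"],s["width"]);p,d=capture("wrist");cv2.imwrite("pics/w2.png",p[:,:,::-1])
E
```

```text
[0.48565663 0.03937484 0.06138395] [3.13939957e+00 4.86329803e-04 1.71334034e+00] 0.03836350416175528
```

View pics/w2.png

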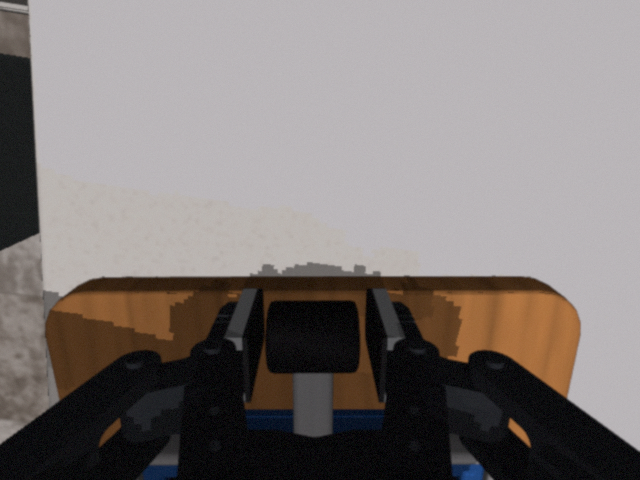

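The roller at (313,337) is centred between the pads, whose inner edges are at x=262 and 366. Closing now.

>>> {"method": "jog_arm", "body": {
  "commands": "0 0 0 0 0.2;0 0 0 0 0.2;0 0 0 0 0.2",
  "squeeze": 35
}}

```text
time_s: 4.0
tool_pos: [0.485, 0.0393, 0.0611]
ee_rot: [3.141, 0.0, 1.714]
ft_force: [-1.7, -0.4, 7.4]
width: 0.0296
gripper_force: 36.0
```

```bash
python3 - <<'E'
import numpy as np
# arc steps: 18 steps of 10 deg, swing from +y(tool +x) over to -y. tool z down
a=np.radians(np.arange(0,181,7.5))
x=.185*np.cos(a);z=.185*np.sin(a)
for i in range(len(a)-1):print(f"{(x[i+1]-x[i])/.3:.3f} 0 {-(z[i+1]-z[i])/.3:.3f} 0 0.2",end=";" if i%5!=4 else "\n")
E
```

```text
-0.005 0 -0.080 0 0.2;-0.016 0 -0.079 0 0.2;-0.026 0 -0.076 0 0.2;-0.036 0 -0.072 0 0.2;-0.045 0 -0.067 0 0.2
-0.053 0 -0.061 0 0.2;-0.061 0 -0.053 0 0.2;-0.067 0 -0.045 0 0.2;-0.072 0 -0.036 0 0.2;-0.076 0 -0.026 0 0.2
-0.079 0 -0.016 0 0.2;-0.080 0 -0.005 0 0.2;-0.080 0 0.005 0 0.2;-0.079 0 0.016 0 0.2;-0.076 0 0.026 0 0.2
-0.072 0 0.036 0 0.2;-0.067 0 0.045 0 0.2;-0.061 0 0.053 0 0.2;-0.053 0 0.061 0 0.2;-0.045 0 0.067 0 0.2
-0.036 0 0.072 0 0.2;-0.026 0 0.076 0 0.2;-0.016 0 0.079 0 0.2;-0.005 0 0.080 0 0.2;
```

>>> {"method": "jog_arm", "body": {
  "commands": "-0.005 0 -0.08 0 0.2;-0.016 0 -0.079 0 0.2;-0.026 0 -0.076 0 0.2;-0.036 0 -0.072 0 0.2;-0.045 0 -0.067 0 0.2"
}}

```text
time_s: 4.5
tool_pos: [0.4904, 0.0016, 0.1735]
ee_rot: [3.141, -0.001, 1.714]
ft_force: [4.4, -1.8, -7.3]
width: 0.0297
gripper_force: 35.1
```

>>> {"method": "jog_arm", "body": {
  "commands": "-0.053 0 -0.061 0 0.2;-0.061 0 -0.053 0 0.2;-0.067 0 -0.045 0 0.2;-0.072 0 -0.036 0 0.2;-0.076 0 -0.026 0 0.2"
}}

```text
time_s: 5.0
tool_pos: [0.5046, -0.0964, 0.2397]
ee_rot: [3.14, -0.001, 1.714]
ft_force: [4.4, 1.6, -6.6]
width: 0.0297
gripper_force: 35.3
```

>>> {"method": "jog_arm", "body": {
  "commands": "-0.079 0 -0.016 0 0.2;-0.08 0 -0.005 0 0.2;-0.08 0 0.005 0 0.2;-0.079 0 0.016 0 0.2;-0.076 0 0.026 0 0.2"
}}

```text
time_s: 5.5
tool_pos: [0.5217, -0.2144, 0.2321]
ee_rot: [3.139, 0.001, 1.714]
ft_force: [2.8, 1.3, 0.4]
width: 0.0294
gripper_force: 39.2
```

>>> {"method": "jog_arm", "body": {
  "commands": "-0.072 0 0.036 0 0.2;-0.067 0 0.045 0 0.2;-0.061 0 0.053 0 0.2;-0.053 0 0.061 0 0.2;-0.045 0 0.067 0 0.2"
}}

```text
time_s: 6.0
tool_pos: [0.5347, -0.3038, 0.1525]
ee_rot: [3.14, 0.003, 1.713]
ft_force: [3.0, -1.4, 0.8]
width: 0.0297
gripper_force: 48.6
```

>>> {"method": "jog_arm", "body": {
  "commands": "-0.036 0 0.072 0 0.2;-0.026 0 0.076 0 0.2;-0.016 0 0.079 0 0.2;-0.003 0 0.04 0 0.2;-0.002 0 0.035 0 0.2"
}}

```text
time_s: 6.5
tool_pos: [0.5382, -0.3277, 0.061]
ee_rot: [3.141, 0.002, 1.713]
ft_force: [1.5, -2.4, 1.4]
width: 0.0291
gripper_force: 53.0
```

>>> {"method": "jog_arm", "body": {
  "commands": "0.002 0 -0.047 0 0.2;0.005 0 -0.047 0 0.2;0.009 0 -0.046 0 0.2;0 0 0 0 0.2"
}}

```text
time_s: 6.9
tool_pos: [0.5372, -0.3213, 0.1051]
ee_rot: [3.14, 0.001, 1.714]
ft_force: [3.4, -0.2, -4.0]
width: 0.0295
gripper_force: 51.7
```

>>> {"method": "jog_arm", "body": {
  "commands": "0 0 0 0 0.7;0 0 0 0 0.7;0 0 0 0 0.7;0 0 0 0 0.7"
}}

```text
time_s: 7.3
tool_pos: [0.5367, -0.3217, 0.1034]
ee_rot: [-3.141, -0.0, 1.714]
ft_force: [0.2, 0.3, 0.6]
width: 0.0598
gripper_force: 0.0
```

```bash
python3 - <<'E'
from h import *
a,_=capture("side");b,_=capture("wrist");cv2.imwrite("pics/c1.png",np.hstack([cv2.resize(a[240:480,160:420],(400,370)),cv2.resize(b,(400,370))])[:,:,::-1])
E
```

```text
(no output)
```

View pics/c1.png

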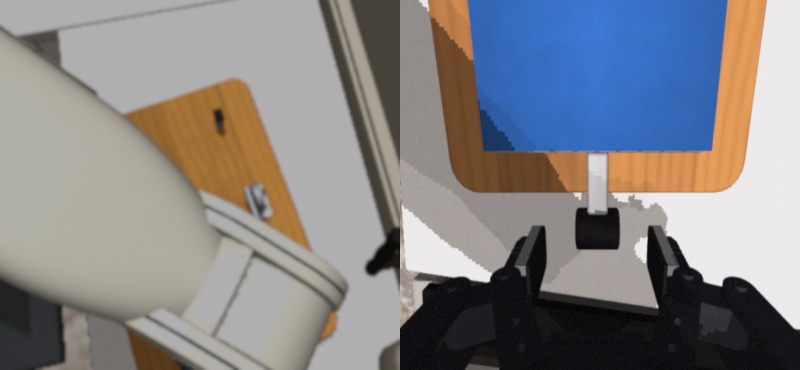

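The mould is back on its stops with the handle free between the pads, at (597,228) in the right half. The bars are hidden under the mould, so I'll rap twice more.

>>> {"method": "jog_arm", "body": {
  "commands": "-0.009 0 0.046 0 0.7;-0.005 0 0.047 0 0.7;-0.002 0 0.047 0 0.7;0 0 0 0 0.2;0 0 0 0 0.2"
}}

```text
time_s: 7.9
tool_pos: [0.5374, -0.3263, 0.0611]
ee_rot: [-3.141, -0.001, 1.714]
ft_force: [0.5, 0.1, 0.0]
width: 0.0314
gripper_force: 0.0
```

>>> {"method": "jog_arm", "body": {
  "commands": "0 0 0 0 0.2;0 0 0 0 0.2;0.002 0 -0.047 0 0.2;0.005 0 -0.047 0 0.2;0.009 0 -0.048 0 0.2"
}}

```text
time_s: 8.4
tool_pos: [0.5372, -0.3211, 0.1047]
ee_rot: [3.141, -0.001, 1.714]
ft_force: [3.9, 4.7, -4.5]
width: 0.0294
gripper_force: 37.9
```

>>> {"method": "jog_arm", "body": {
  "commands": "0 0 0 0 0.2;0 0 0 0 0.7;0 0 0 0 0.7;0 0 0 0 0.7;0 0 0 0 0.7"
}}

```text
time_s: 8.9
tool_pos: [0.5368, -0.3219, 0.1042]
ee_rot: [-3.142, 0.0, 1.714]
ft_force: [1.1, 0.3, -0.4]
width: 0.0598
gripper_force: 0.0
```

>>> {"method": "jog_arm", "body": {
  "commands": "-0.009 0 0.046 0 0.7;-0.005 0 0.047 0 0.7;-0.002 0 0.047 0 0.7;0 0 0 0 0.2;0 0 0 0 0.2"
}}

```text
time_s: 9.4
tool_pos: [0.5373, -0.3264, 0.0617]
ee_rot: [-3.141, -0.001, 1.714]
ft_force: [0.3, -0.0, 0.2]
width: 0.0316
gripper_force: 0.0
```

>>> {"method": "jog_arm", "body": {
  "commands": "0 0 0 0 0.2;0 0 0 0 0.2;0.002 0 -0.047 0 0.2;0.005 0 -0.047 0 0.2;0.009 0 -0.048 0 0.2"
}}

```text
time_s: 9.9
tool_pos: [0.5371, -0.321, 0.1053]
ee_rot: [3.141, -0.001, 1.714]
ft_force: [3.4, 4.5, -4.7]
width: 0.0293
gripper_force: 37.9
```

>>> {"method": "jog_arm", "body": {
  "commands": "0 0 0 0 0.2;0 0 0 0 0.7;0 0 0 0 0.7;0 0 0 0 0.7;0 0 0 0 0.7"
}}

```text
time_s: 10.4
tool_pos: [0.5368, -0.3219, 0.1049]
ee_rot: [-3.142, 0.0, 1.714]
ft_force: [0.6, -0.1, 0.1]
width: 0.0599
gripper_force: 0.0
```

>>> {"method": "jog_arm", "body": {
  "commands": "-0.009 0 0.046 0 0.7;-0.005 0 0.047 0 0.7;-0.002 0 0.047 0 0.7;0 0 0 0 0.2;0 0 0 0 0.2"
}}

```text
time_s: 10.9
tool_pos: [0.5373, -0.3264, 0.0623]
ee_rot: [-3.141, -0.001, 1.714]
ft_force: [0.5, 0.1, -0.1]
width: 0.0316
gripper_force: 0.0
```

>>> {"method": "jog_arm", "body": {
  "commands": "0 0 0 0 0.2;0 0 0 0 0.2"
}}

```text
time_s: 11.1
tool_pos: [0.5379, -0.3263, 0.0633]
ee_rot: [3.141, 0.0, 1.714]
ft_force: [2.7, 1.7, -3.3]
width: 0.0293
gripper_force: 38.7
```

>>> {"method": "jog_arm", "body": {
  "commands": "0.005 0 -0.08 0 0.2;0.016 0 -0.079 0 0.2;0.026 0 -0.076 0 0.2;0.036 0 -0.072 0 0.2;0.045 0 -0.067 0 0.2"
}}

```text
time_s: 11.6
tool_pos: [0.5323, -0.2878, 0.176]
ee_rot: [3.141, -0.0, 1.714]
ft_force: [4.8, 5.3, -6.8]
width: 0.0294
gripper_force: 36.4
```

>>> {"method": "jog_arm", "body": {
  "commands": "0.053 0 -0.061 0 0.2;0.061 0 -0.053 0 0.2;0.067 0 -0.045 0 0.2;0.072 0 -0.036 0 0.2;0.076 0 -0.026 0 0.2"
}}

```text
time_s: 12.1
tool_pos: [0.518, -0.1894, 0.2423]
ee_rot: [3.141, 0.001, 1.714]
ft_force: [6.2, 1.7, -9.9]
width: 0.0293
gripper_force: 35.3
```

```bash
python3 - <<'E'
from h import *
a,_=capture("side");b,_=capture("top");cv2.imwrite("pics/c2.png",np.hstack([cv2.resize(a[240:480,160:420],(400,370)),cv2.resize(b[230:400,345:555],(400,324),interpolation=2)[:324] if 0 else cv2.resize(b[220:400,355:550],(400,370))])[:,:,::-1])
E
```

```text
(no output)
```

View pics/c2.png

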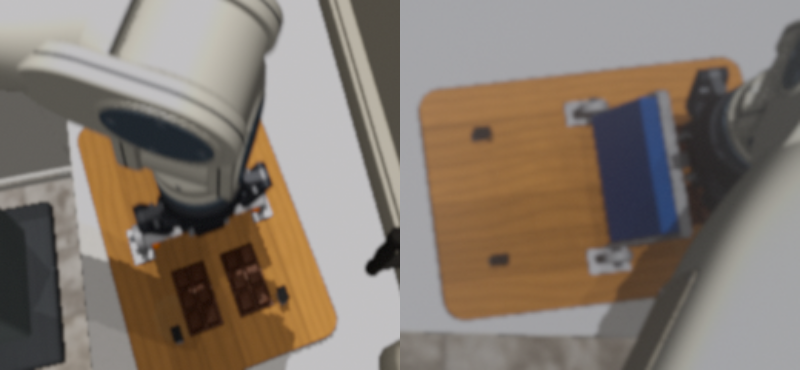

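The side view on the left shows both bars lying flat on the board, at about (195,297) and (246,278). The mould is empty, so I'll swing it back.

>>> {"method": "jog_arm", "body": {
  "commands": "0.079 0 -0.016 0 0.2;0.08 0 -0.005 0 0.2;0.08 0 0.005 0 0.2;0.079 0 0.016 0 0.2;0.076 0 0.026 0 0.2"
}}

```text
time_s: 12.7
tool_pos: [0.5012, -0.0728, 0.2348]
ee_rot: [3.139, 0.002, 1.714]
ft_force: [4.6, -1.2, -3.1]
width: 0.0293
gripper_force: 40.5
```

>>> {"method": "jog_arm", "body": {
  "commands": "0.072 0 0.036 0 0.2;0.067 0 0.045 0 0.2;0.061 0 0.053 0 0.2;0.053 0 0.061 0 0.2;0.045 0 0.067 0 0.2"
}}

```text
time_s: 13.2
tool_pos: [0.4883, 0.0164, 0.1558]
ee_rot: [3.139, 0.0, 1.715]
ft_force: [4.0, 1.5, 1.2]
width: 0.0294
gripper_force: 50.3
```

>>> {"method": "jog_arm", "body": {
  "commands": "0.036 0 0.072 0 0.2;0.026 0 0.076 0 0.2;0.016 0 0.079 0 0.2;0.003 0 0.042 0 0.2;0.002 0 0.035 0 0.2"
}}

```text
time_s: 13.7
tool_pos: [0.4848, 0.041, 0.0638]
ee_rot: [3.14, -0.002, 1.715]
ft_force: [1.7, 6.8, 1.9]
width: 0.0296
gripper_force: 59.2
```

>>> {"method": "jog_arm", "body": {
  "commands": "-0.003 0 0.006 0 0.2;0 0 0 0 0.35;0 0 0 0 0.7;0 0 0 0 0.9;0 0 0 0 0.9"
}}

```text
time_s: 14.2
tool_pos: [0.4849, 0.0385, 0.0623]
ee_rot: [3.141, 0.001, 1.714]
ft_force: [-0.8, -0.0, 0.1]
width: 0.0723
gripper_force: 0.0
```

>>> {"method": "jog_arm", "body": {
  "commands": "0 0 -0.08 0 0.9;0 0 -0.15 0 0.9;0 0 -0.15 0 0.9;0 0 -0.15 0 0.9;0.1 0 -0.1 0 0.9"
}}

```text
time_s: 14.7
tool_pos: [0.4815, 0.0665, 0.2542]
ee_rot: [3.138, 0.002, 1.71]
ft_force: [2.5, 0.2, -1.5]
width: 0.077
gripper_force: 0.0
```

>>> {"method": "jog_arm", "body": {
  "commands": "0.1 0 0 0 0.9;0.1 0 0 0 0.9;0 0 0 0 0.9"
}}

```text
time_s: 15.0
tool_pos: [0.4714, 0.1298, 0.2515]
ee_rot: [3.141, -0.0, 1.716]
ft_force: [0.3, -0.4, -0.3]
width: 0.077
gripper_force: 0.0
```

```bash
python3 - <<'E'
from h import *
a,_=capture("side");b,_=capture("top");cv2.imwrite("pics/c3.png",np.hstack([cv2.resize(a[240:480,160:420],(400,370)),cv2.resize(b[220:400,355:550],(400,370))])[:,:,::-1])
E
```

```text
(no output)
```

View pics/c3.png

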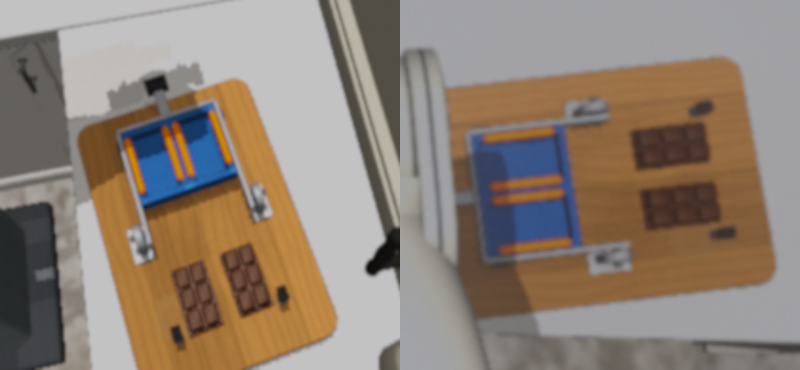

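Both views show the mould empty and back at its start, with the bars flat on the board at (195,297) and (246,278) in the side view. The robot is clear of everything.

```bash
python3 -c "
from workcell import hand_in;print(hand_in())"
```

```text
the job is handed in; nothing more can be done
None
```

The job is handed in at about 15 s on the robot's clock: after three raps both bars lie flat on the board, the empty mould is back at its start, and the arm went nowhere near the mug or the spice jar.

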